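# Pull the drying cabinet's tray out and pin it open

## Robot

A 6-joint arm with a two-finger parallel gripper is mounted at the origin on a cart in front of the work surface, level with it; the furniture and walls round the work are solid. World frame = base frame: x ahead of the robot, y to its left, z up, the work surface at z = 0. Lengths are in mm, angles in rad, forces in N, time in s.
With the tool pointing down it reaches from about 350 to 775 mm from the base axis. Payload 7.3 kg.
Tool frame: the origin (TCP) lies midway between the tips of the shut fingers; the grasp point (between the pads) lies 19 mm behind it; z points along the fingers, y is the line along which they close (so a half turn about z gives the same grasp; the last joint's range is limited). The gripper opens to 92 mm and grips with 3 to 60 N. Pads are 19 mm wide; open, the fingers measure 130 mm over their backs; the gripper's body (75 mm by 190 mm) begins 47 mm behind the grasp point.
Start: joints at [-0.146, 0.342, 1.524, -0, 1.275, -0.146], TCP at [525.019, 0.019, 226.741] pointing down, gripper open.
Joint ranges: [-2.53, 2.53], [-0.77, 2.02], [0.04, 2.7], [-1, 4.14], [0.28, 2.66], [-3.11, 3.11]. Speed limits (rad/s): [2.57, 2.57, 3.14, 3.14, 3.14, 3.14].

## Interface

Orientations are given as [roll, pitch, yaw] about the fixed x, y, z axes, in that order (R = Rz(yaw) Ry(pitch) Rx(roll)).
In Python, from plant import monitor, optics, workorder gives the robot as it stands. The module is installed in compiled form; this text tells all that it offers.
- The arm moves only by the tool servo_tool, never from a script. Its arguments are lists of equal length, an entry for each row: "linear": the shift along the tool's x, y, z as a fraction of full scale, a list of three; "spin": the turn about the tool's z as a fraction of full scale. In form: {"linear": [[dx, dy, dz], ...], "spin": [spin, ...]}. A call has exactly 8 rows; each row shifts and turns the commanded pose from where the row before left it, along the tool's axes as they then stand; what a row does not reach is not made up. Full scale, the value 1, is 200 mm for a shift and 90 degrees for a turn. A row lasts 1/8 s, in which the tool goes at most 62.5 mm and 10.7 degrees, less where a joint would pass 70% of its speed; a pose out of reach is approached as far as the arm can. A call with a number of a shift or a turn outside -1 to 1 is refused whole. A call with a gripper value outside its range is refused whole. "hand" is the opening, from -1 (shut) to 1 (fully open), set as the call begins (left out, the last holds). The fingers move at their own pace and stop on an object; the grip force is fixed at half the most. Time passes only in rows, so rows that do not move let the fingers close, or fill a call up. It gives the time, the measured TCP pose, the force, the opening and the grip force at its end, in the units of the state.
- monitor.get_obs(): the state, without advancing time (a new reading comes with each control period).
- optics.capture(name): name is "scene" or "side" or "wrist"; returns a dict with "frame" (400x640x3 uint8, blue, green, red), "K" (3x3 intrinsics, pixels), "D" ([k1, k2, p1, p2, k3] as OpenCV has them; the pictures are not rectified), "world_to_cam" (4x4, takes a point from world to camera coordinates). Camera axes: x right, y down, z forward; pixel columns grow to the right and rows downward; lengths in mm; the calibration is good to about 2 mm. A picture is of the moment at which its call begins. There is no depth.
- workorder.close_job(): hands the job in; it is judged then, once.
The state is a dict: "time": time; "joint_positions": joint angles; "dq": joint speeds; "tau": joint torques, N m; "tool_pos": TCP position; "tcp_rot": TCP orientation; "contact_force": force on the tool from outside, world axes, zero at the start; "moment": the same for the moment, N m; "grip_width": finger opening in mm; "finger_force": force on a finger pad.
Only numpy, scipy, OpenCV 4.12 (cv2) and the standard library are available. Lean on these libraries where they do the work, as an engineer would, in place of code of your own. Each camera call takes 0.05 s, during which the arm holds its last target. There are 200 camera calls.

## Task

Pull the tray of the small drying cabinet out by its handle as far as the stop, steadily so that the crucibles and the little bottle on it stay standing. Then take the locking pin from its keeper in the cabinet's roof and push it fully home, collar down, in the empty bushing at the other side of the roof, through the hole in the tray's flange below, so that the tray is locked out for loading. Leave the beaker, the weighing bottle and the timer beside the cabinet as they stand.

Things in the scene. Friction and masses are not known exactly. Their poses are not given: they have to be found in the camera images.
- cabinet: Low white sheet-metal cabinet, fixed: 160 mm deep (x), 220 mm wide (y), 125 mm high to its flat roof. Origin: centre of its underside on the bench. Front towards its own -x, roughly facing the robot; +y is its left as the robot sees it, z up. Two steel bushings stand 10 mm above the roof: the keeper, front left, with the pin in it, and the lock bushing, front right corner, empty.
- tray (a joint): Slide of the roll-out tray in m: 0 = shut, 0.100 = pulled out to its stop; it moves straight along the cabinet's -x. It starts shut or up to 25 mm ajar. About 3 N of friction; it stays where it is left.
- tray_handle (a point): Middle of the tray's bow handle: a level round steel bar 10 mm thick, straight for 100 mm parallel to the cabinet's y, its centre line 102 mm above the bench (23 mm below the roof) and 42 mm in front of the white front panel (37 mm free between bar and panel). Moves with the tray; axes as the cabinet's.
- tray_floor (a point): Centre of the tray's inner floor (143 x 150 mm, 28 mm above the bench); moves with the tray, axes as the cabinet's. The right side's out-turned flange, 4 mm thick, top 8 mm below the roof's top, has two 14 mm pin holes: one is under the lock bushing when the tray is shut, the other when it is at its stop. In between, the flange blocks the pin.
- lock_seat (a point): Centre of the top face of the empty lock bushing (21 mm outside, 13 mm bore), 135 mm above the bench, at the front right of the roof (cabinet x -55 mm, y -91 mm). The pin's collar rests here when it is fully home. Axes as the cabinet's.
- keeper_seat (a point): Centre of the top face of the keeper bushing, 135 mm above the bench (cabinet x -35 mm, y +62 mm), where the pin stands at the start. The bore runs through the roof, so the pin lifts straight up and out.
- lock_pin: Locking pin, about 80 g, upright in the keeper. Origin: on its axis at the collar's underside; z points up to the grip. Above: steel collar 24 mm diameter, 4 mm thick, then a ribbed black round grip 18 mm diameter, top at +37 mm. Below: steel shank 10 mm diameter, 40 mm long, its last 8 mm tapering to 5 mm. It must rise 40 mm to clear a bushing.
- crucible_a: White porcelain crucible, 44 mm diameter, 37 mm high, loose on the tray floor, right part. Origin: centre of its underside.
- crucible_b: A second crucible of the same kind, loose on the tray floor, middle. Origin: centre of its underside.
- tray_bottle: Small stoppered glass weighing bottle, 33 mm diameter, 52 mm high, loose on the tray floor, left part. Origin: centre of its underside.
- beaker: Bystander: glass beaker, 75 mm wide, 93 mm high, on the bench to the right of the cabinet. Origin: centre of its underside.
- weighing_bottle: Bystander: stoppered glass weighing bottle, 39 mm diameter, 58 mm high, on the bench to the right and in front of the cabinet. Origin: centre of its underside.
- timer: Bystander: white bench timer, 58 x 62 x 19 mm, lying on the bench to the left of the cabinet. Origin: centre of its underside.
Things that resemble listed ones, but are neither listed nor needed, are in the scene too. Of the things shaped like the lock_pin, the black one is meant.

How it is judged (in metres and radians):
On the way, in this order (a step that is already met when the one before it is completed fails the run):
1. the tray is pulled out to its stop, the pin still in its keeper (value of joint tray above 0.096 m and horizontal distance between lock_pin and keeper_seat below 0.006 m), for 0.2 s.
2. the pin is fully home in the lock bushing and through the tray's flange (horizontal distance between lock_pin and lock_seat below 0.004 m and z of lock_pin in the frame of lock_seat between -0.004 and 0.004 m and angle between lock_pin's own z axis and vertical below 0.12 rad and value of joint tray above 0.096 m), for 0.2 s.
At the end, for the whole second after the job is handed in: The tray is out at its stop (within 4 mm); the pin stands released and at rest in the lock bushing, its collar on the bushing (within 4 mm in height and 4 mm sideways, upright within 0.12 rad); both crucibles and the small bottle stand upright (within 0.2 rad) on the tray's floor (all of step 2 and angle between each of crucible_a, crucible_b, tray_bottle's own z axis and vertical below 0.2 rad and x of crucible_a in the frame of tray_floor between -0.073 and 0.073 m and y of crucible_a in the frame of tray_floor between -0.078 and 0.078 m and z of each of crucible_a, crucible_b, tray_bottle in the frame of tray_floor below 0.012 m and x of crucible_b in the frame of tray_floor between -0.073 and 0.073 m and y of crucible_b in the frame of tray_floor between -0.078 and 0.078 m and x of tray_bottle in the frame of tray_floor between -0.073 and 0.073 m and y of tray_bottle in the frame of tray_floor between -0.078 and 0.078 m and linear speed of lock_pin below 0.02 m/s); the robot touches nothing.
It fails at once if a crucible or the bottle on the tray is tipped over (angle between any of crucible_a, crucible_b, tray_bottle's own z axis and vertical above 0.5 rad).
It fails at once if the beaker, the weighing bottle or the timer is pushed more than 30 mm or knocked over (distance of any of beaker, weighing_bottle, timer from where it was at the start of the episode above 0.03 m or angle between any of beaker, weighing_bottle, timer's own z axis and vertical above 0.5 rad).
It also fails if it takes over 53 s, if anything falls off the work surface, if the arm or the gripper's body presses on something with over 40 N, if the wrist force passes 120 N, or if a joint passes its speed limit or range.

## Working session

There is one attempt and no reset: what is moved stays moved. The work goes in short steps, Python scripts to look and compute and a tool call to move; the robot and the scene stay as the last step left them, time stands still between calls to the robot, and variables do not carry over. Pictures are saved under pics/ and viewed, at most 10 in all, crops included, and the job is handed in when it is done.

Besides the shell and the picture viewer there is one more tool, called by a JSON object that holds its "fn" and its "kwargs". servo_tool: Moves the arm, as the interface text tells. Shift numbers are shares of 200 mm and turn numbers shares of 90 degrees, none past 1 either way. Its arguments: {"type":"object","properties":{"linear":{"type":"array","items":{"type":"array","items":{"type":"number","minimum":-1,"maximum":1}}},"spin":{"type":"array","items":{"type":"number","minimum":-1,"maximum":1}},"hand":{"type":"number"}},"required":["linear","spin"]}

```bash
mkdir -p pics; cat > h.py <<'E'
import numpy as np, cv2, json
from plant import monitor, optics, workorder
def grab(n,f=None):
    c=optics.capture(n)
    if f: cv2.imwrite('pics/'+f,c['frame'])
    return c
def ray(c,uv):
    p=cv2.undistortPoints(np.array([[uv]],float),np.array(c['K']),np.array(c['D']))[0,0]
    T=np.array(c['world_to_cam']); R=T[:3,:3]
    return -R.T@T[:3,3], R.T@np.array([p[0],p[1],1])
def onz(c,uv,z):
    o,d=ray(c,uv); return o+d*(z-o[2])/d[2]
def proj(c,P):
    T=np.array(c['world_to_cam']); 
    return cv2.projectPoints(np.array(P,float).reshape(-1,1,3),cv2.Rodrigues(T[:3,:3])[0],T[:3,3],np.array(c['K']),np.array(c['D']))[0][:,0]
E
python3 - <<'E'
from h import *
import pickle
cs={n:grab(n,n+'0.png') for n in('scene','side','wrist')}
pickle.dump(cs,open('c0.pkl','wb'))
for n,c in cs.items():
    T=np.array(c['world_to_cam']);print(n,(-T[:3,:3].T@T[:3,3]).round(),T[2,:3].round(2))
o=monitor.get_obs();print({k:np.round(v,3).tolist() for k,v in o.items()})
E
```

```text
scene [  76. -446.  838.] [ 0.42  0.63 -0.66]
side [ 393. 1153.  687.] [ 0.15 -0.81 -0.56]
wrist [526.  73. 385.] [-0.   -0.27 -0.96]
{'time': 0.15, 'joint_positions': [-0.146, 0.343, 1.525, 0.0, 1.275, -0.146], 'dq': [-0.001, -0.002, -0.003, -0.0, 0.0, -0.002], 'tau': [0.001, -43.147, -24.435, 0.072, 0.054, -0.0], 'tool_pos': [524.719, 0.072, 226.235], 'tcp_rot': [-3.141, -0.0, 1.571], 'contact_force': [0.15, 0.409, -0.179], 'moment': [-0.011, -0.007, 0.008], 'finger_force': 0.0, 'grip_width': 91.583}
```

View pics/scene0.png

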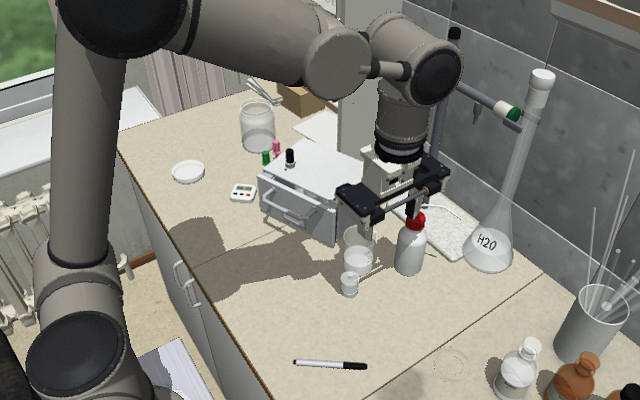

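View pics/side0.png

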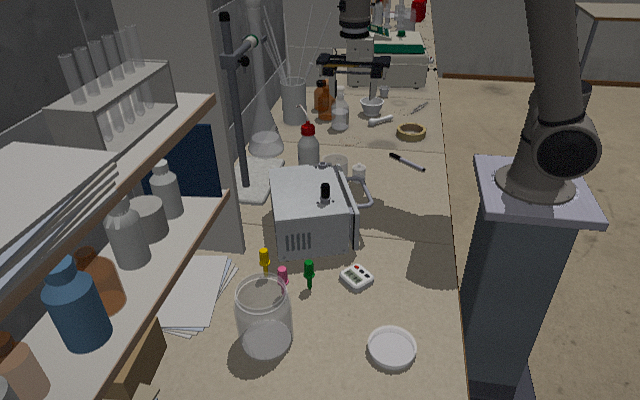

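View pics/wrist0.png

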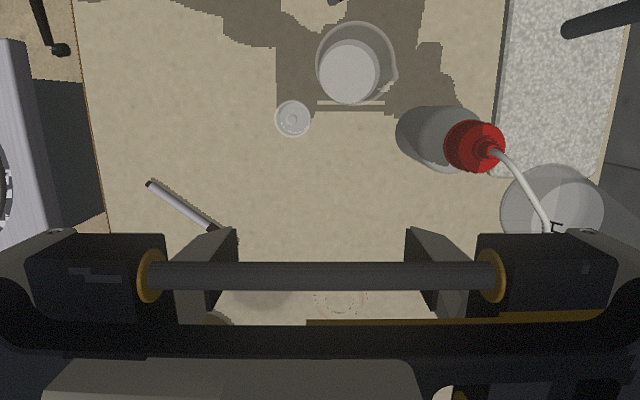

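Scene: black pin on the roof at about (290,158), green at (267,158) and pink at (276,147) are lookalikes. Side: black pin at (325,190); yellow (264,260), pink (283,275) and green (309,272) stand on the bench. The black one stands on the roof in the keeper, so it fits. I'll confirm it in an enlarged crop.

```bash
python3 - <<'E'
from h import *
a=cv2.imread('pics/scene0.png')[130:255,225:385];b=cv2.imread('pics/side0.png')[155:265,255:395]
a=cv2.resize(a,(800,625))[:, :]; b=cv2.resize(b,None,fx=5,fy=5)
a=cv2.imread('pics/scene0.png')[135:250,235:375]
cv2.imwrite('pics/z1.png',cv2.resize(a,None,fx=5,fy=5)); cv2.imwrite('pics/z2.png',b)
E
```

```text
(no output)
```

View pics/z1.png

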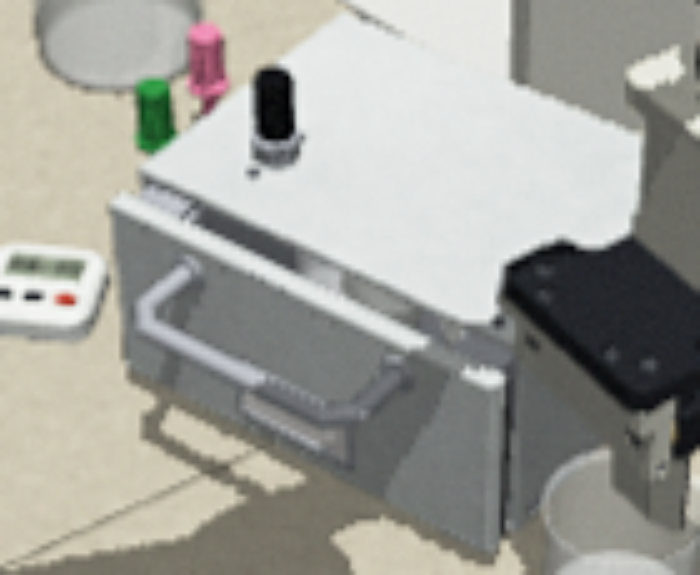

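View pics/z2.png

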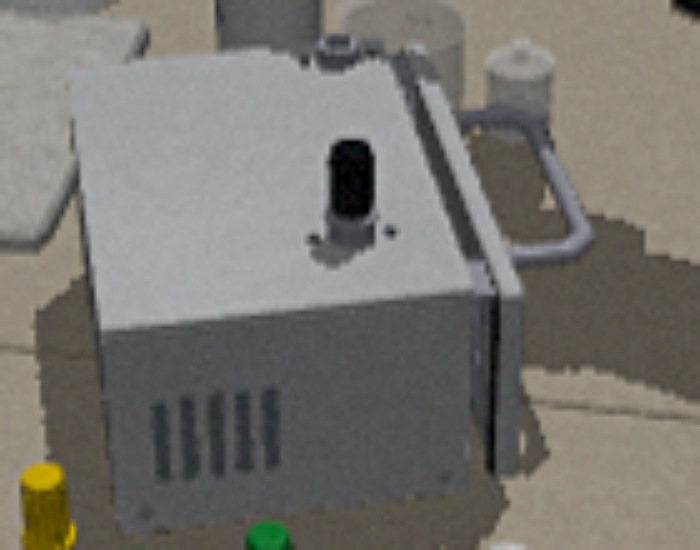

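Crops: black pin (scene crop (274,105), side crop (352,180)) stands in the keeper on the roof; green and pink in the scene crop and yellow and green in the side crop are on the bench. The empty lock bushing shows in the side crop at (338,45), and the tray is slightly ajar. The next step triangulates these points.

```bash
python3 - <<'E'
from h import *
import pickle
cs=pickle.load(open('c0.pkl','rb'));S,D=cs['scene'],cs['side']
s=lambda x,y:(235+x/5-.4,135+y/5-.4)
d=lambda x,y:(255+x/5-.4,155+y/5-.4)
def tri(u,v):
    o1,d1=ray(S,u);o2,d2=ray(D,v)
    t=np.linalg.lstsq(np.c_[d1,-d2],o2-o1,rcond=None)[0];a,b=o1+d1*t[0],o2+d2*t[1]
    return ((a+b)/2).round(1),np.linalg.norm(a-b).round(1)
def blob(c,x0,y0,x1,y1):
    m=(c['frame'][y0:y1,x0:x1].max(2)<45).astype(np.uint8)
    n,l,st,ce=cv2.connectedComponentsWithStats(m);i=1+st[1:,4].argmax();return ce[i]+[x0,y0],st[i]
bs,st1=blob(S,282,146,298,162);bd,st2=blob(D,315,180,335,202)
print(bs,st1,bd,st2,'pin',tri(bs,bd), onz(S,bs,155.5).round(1),onz(D,bd,155.5).round(1))
lk=onz(D,d(338,44),135);print('lock',lk.round(1))
fl=[onz(S,s(143,180),125).round(1),onz(D,d(470,286),125).round(1)];print('roofFL',fl)
print('roofBL',onz(D,d(105,331),125).round(1),'BR',onz(D,d(75,70),125).round(1))
print('bar L',onz(S,s(147,318),102).round(1),onz(D,d(582,245),102).round(1),'bar R',onz(S,s(335,410),102).round(1),onz(D,d(540,125),102).round(1))
print('panelTopL',onz(S,s(112,200),125).round(1),onz(D,d(520,295),125).round(1),'R',onz(S,s(500,375),125).round(1))
E
```

```text
[289.51219512 155.13414634] [ 4  3  8 13 82] [324.9375    190.5078125] [  6   3   9  16 128] pin (array([538.3, 361. , 154.5]), np.float64(2.1)) [538.8 360.2 155.5] [536.9 363.4 155.5]
lock [570.2 214.3 135. ]
roofFL [array([476.7, 379.2, 125. ]), array([481.1, 391.1, 125. ])]
roofBL [626.8 446.8 125. ] BR [697.6 243.  125. ]
bar L [441.6 316.4 102. ] [438.4 320.4 102. ] bar R [479.2 217.6 102. ] [468. 221. 102.]
panelTopL [457.4 374.2 125. ] [459.3 394.1 125. ] R [536.4 175.4 125. ]
```

{"fn": "servo_tool", "kwargs": {"linear": [[0.224,-0.057,0],[0.224,-0.057,0],[0.224,-0.057,0],[0.224,-0.057,0],[0.224,-0.057,0],[0.224,-0.057,0],[0,0,0],[0,0,0]], "spin": [0,0,0,0,0,0,-0.11,-0.109], "hand": -0.35}}

```text
time: 1.15
tool_pos: [456.1, 269.5, 226.3]
tcp_rot: [-3.141, 0.0, 1.922]
contact_force: [0.5, 0.2, 0.6]
grip_width: 30.0
finger_force: 0.0
```

```bash
python3 - <<'E'
from h import *
import pickle
cs={n:grab(n,n+'1.png') for n in('scene','side','wrist')}
pickle.dump(cs,open('c1.pkl','wb'))
o=monitor.get_obs();print({k:np.round(o[k],3).tolist() for k in('time','tool_pos','tcp_rot','grip_width','contact_force')})
E
```

```text
{'time': 1.3, 'tool_pos': [456.439, 268.845, 226.47], 'tcp_rot': [-3.141, 0.0, 1.912], 'grip_width': 29.793, 'contact_force': [-0.009, -0.095, 0.421]}
```

View pics/wrist1.png

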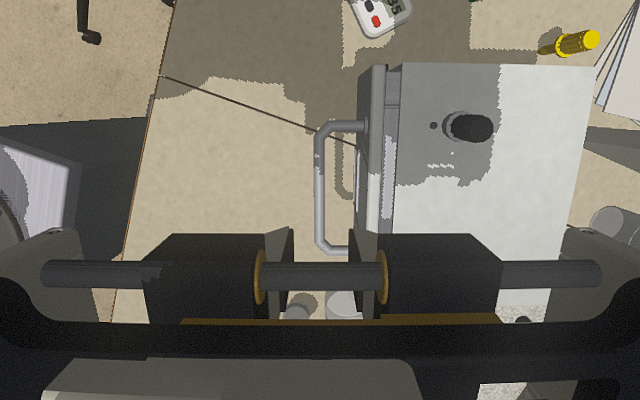

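Wrist view: the bar runs vertically at u≈320 (v 130 to 250), the pin is at (470,128), and the cabinet is aligned with the tool. Measuring the offsets in tool axes.

```bash
python3 - <<'E'
from h import *
import pickle
from scipy.spatial.transform import Rotation as Ro
cs=pickle.load(open('c1.pkl','rb'));W=cs['wrist'];o=monitor.get_obs()
R=Ro.from_euler('xyz',o['tcp_rot']).as_matrix();p=np.array(o['tool_pos'])
f=lambda P:(P.round(1),(R.T@(P-p)).round(1))
g=cv2.cvtColor(W['frame'],cv2.COLOR_BGR2GRAY)
for v in(160,200,230):print(v,g[v,308:335].tolist())
for n,uv,z in[('barA',(320,145),102),('barB',(320.5,235),102),('panelA',(387,66),125),('roofFL',(401,66),125),('roofBL',(592,67),125)]:print(n,*f(onz(W,uv,z)))
S,D=cs['scene'],cs['side']
def blob(c,x0,y0,x1,y1):
    m=(c['frame'][y0:y1,x0:x1].max(2)<45).astype(np.uint8)
    n,l,st,ce=cv2.connectedComponentsWithStats(m);i=1+st[1:,4].argmax();return ce[i]+[x0,y0],st[i]
b,st=blob(W,440,105,500,150);print(b,st,'pin',*f(onz(W,b,155)),*f(onz(W,b,165)))
E
```

```text
160 [180, 180, 178, 174, 187, 134, 95, 98, 109, 113, 117, 123, 115, 105, 103, 93, 115, 173, 179, 177, 178, 172, 176, 178, 180, 177, 171]
200 [178, 176, 174, 177, 177, 180, 135, 140, 159, 172, 193, 194, 170, 157, 140, 118, 118, 169, 181, 178, 175, 181, 178, 177, 174, 172, 167]
230 [173, 174, 171, 174, 173, 180, 134, 138, 152, 166, 187, 186, 170, 153, 144, 116, 112, 165, 175, 171, 174, 173, 174, 180, 177, 178, 173]
barA [443.1 306.3 102. ] [3.970e+01 1.000e-01 1.245e+02]
barB [473.1 224.4 102. ] [-47.5   0.9 124.5]
panelA [470.7 384.6 125. ] [104.3  52.2 101.4]
roofFL [481.  388.4 125. ] [104.4  63.2 101.4]
roofBL [627.3 444.  125. ] [107.9 219.6 101.3]
[458.0754717 120.8490566] [11 10 22 18 53] pin [529.3 362.7 155. ] [ 64.1 100.1  71.4] [525.1 361.6 165. ] [64.4 95.8 61.4]
```

{"fn": "servo_tool", "kwargs": {"linear": [[-0.03,0.002,0.1],[0,0,0.1],[0,0,0.1],[0,0,0.1],[0,0,0.1],[0,0,0.1],[0,0,0.07],[0,0,0.04]], "spin": [0,0,0,0,0,0,0,0]}}

```text
time: 2.3
tool_pos: [459.0, 263.1, 84.1]
tcp_rot: [-3.141, 0.0, 1.913]
contact_force: [0.1, 0.3, -0.4]
grip_width: 29.9
finger_force: 0.0
```

{"fn": "servo_tool", "kwargs": {"linear": [[0,0,0],[0,0,0],[0,0,0],[0,0,0],[0,0,0],[0,0,0],[0,0,0],[0,0,0]], "spin": [0,0,0,0,0,0,0,0], "hand": -1}}

```text
time: 3.3
tool_pos: [459.3, 263.4, 85.2]
tcp_rot: [3.141, 0.0, 1.915]
contact_force: [-2.7, -0.9, 5.9]
grip_width: 9.1
finger_force: 30.0
```

{"fn": "servo_tool", "kwargs": {"linear": [[0,-0.005,0],[0,-0.01,0],[0,-0.018,0],[0,-0.025,0],[0,-0.03,0],[0,-0.03,0],[0,-0.03,0],[0,-0.03,0]], "spin": [0,0,0,0,0,0,0,0]}}

```text
time: 4.3
tool_pos: [425.7, 251.3, 85.2]
tcp_rot: [3.14, 0.0, 1.915]
contact_force: [2.5, -0.3, 5.7]
grip_width: 8.5
finger_force: 30.0
```

{"fn": "servo_tool", "kwargs": {"linear": [[0,-0.03,0],[0,-0.03,0],[0,-0.03,0],[0,-0.025,0],[0,-0.02,0],[0,-0.015,0],[0,-0.01,0],[0,-0.005,0]], "spin": [0,0,0,0,0,0,0,0]}}

```text
time: 5.3
tool_pos: [394.7, 240.1, 85.2]
tcp_rot: [3.14, 0.0, 1.915]
contact_force: [2.6, -0.1, 5.7]
grip_width: 8.9
finger_force: 30.0
```

{"fn": "servo_tool", "kwargs": {"linear": [[0,-0.005,0],[0,-0.01,0],[0,-0.01,0],[0,-0.01,0],[0,-0.01,0],[0,-0.01,0],[0,-0.005,0],[0,-0.005,0]], "spin": [0,0,0,0,0,0,0,0]}}

```text
time: 6.3
tool_pos: [382.6, 235.6, 85.2]
tcp_rot: [3.14, 0.0, 1.915]
contact_force: [3.5, -0.3, 6.6]
grip_width: 8.9
finger_force: 30.0
```

{"fn": "servo_tool", "kwargs": {"linear": [[0,-0.005,0],[0,-0.01,0],[0,-0.01,0],[0,-0.01,0],[0,-0.005,0],[0,-0.005,0],[0,-0.005,0],[0,0,0]], "spin": [0,0,0,0,0,0,0,0]}}

```text
time: 7.3
tool_pos: [373.2, 232.2, 85.1]
tcp_rot: [3.14, 0.001, 1.915]
contact_force: [3.0, 0.1, 6.5]
grip_width: 8.9
finger_force: 30.0
```

{"fn": "servo_tool", "kwargs": {"linear": [[0,-0.005,0],[0,-0.005,0],[0,-0.005,0],[0,-0.005,0],[0,-0.005,0],[0,-0.005,0],[0,0,0],[0,0,0]], "spin": [0,0,0,0,0,0,0,0]}}

```text
time: 8.3
tool_pos: [373.2, 232.3, 85.3]
tcp_rot: [3.128, -0.0, 1.914]
contact_force: [22.6, 7.0, -14.6]
grip_width: 9.1
finger_force: 30.0
```

{"fn": "servo_tool", "kwargs": {"linear": [[0,0.014,0],[0,0.013,0],[0,0,0],[0,0,0],[0,0,0],[0,0,0],[0,0,0],[0,0,0]], "spin": [0,0,0,0,0,0,0,0]}}

```text
time: 9.3
tool_pos: [373.2, 232.2, 85.2]
tcp_rot: [3.139, 0.0, 1.915]
contact_force: [5.5, -0.3, 4.2]
grip_width: 9.0
finger_force: 30.0
```

{"fn": "servo_tool", "kwargs": {"linear": [[0,0,0],[0,0,0],[0,0,0],[0,0,0],[0,0,-0.02],[0,0,-0.06],[0,0,-0.12],[0,0,-0.12]], "spin": [0,0,0,0,0,0,0,0], "hand": -0.4}}

```text
time: 10.3
tool_pos: [372.3, 232.2, 150.2]
tcp_rot: [3.141, 0.0, 1.915]
contact_force: [0.4, -0.3, -1.2]
grip_width: 27.8
finger_force: 0.0
```

{"fn": "servo_tool", "kwargs": {"linear": [[0,0,-0.2],[-0.05,0.05,-0.2],[-0.12,0.15,0],[-0.15,0.18,0],[-0.15,0.18,0],[-0.13,0.17,0],[-0.13,0.17,0],[0,0,0]], "spin": [0,0,0,0,0,0,0,0]}}

```text
time: 11.3
tool_pos: [592.7, 154.1, 228.6]
tcp_rot: [3.141, 0.0, 1.913]
contact_force: [-0.7, 0.8, 0.0]
grip_width: 27.3
finger_force: 0.0
```

```bash
python3 - <<'E'
from h import *
import pickle
c=grab('wrist','w2.png');s=grab('scene','s2.png');d=grab('side','d2.png');o=monitor.get_obs()
pickle.dump((c,s,d,o['tool_pos'],o['tcp_rot']),open('c2.pkl','wb'))
print(o['tool_pos'],o['tcp_rot'],o['time'])
E
```

```text
[590.07306108 155.74870339 229.12830951] [-3.14117656e+00 -2.73434613e-04  1.91505047e+00] 11.45
```

View pics/w2.png

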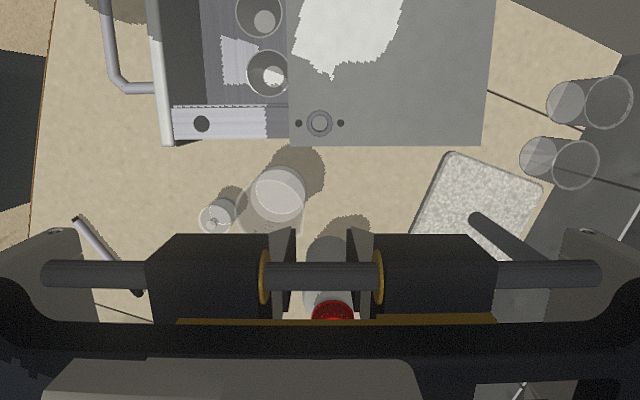

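Wrist view: tray out, crucibles upright at (258,15) and (267,72), lock bushing at (319,123) with its bore visible. Fitting its centre.

```bash
cat >> h.py <<'E'
from scipy.spatial.transform import Rotation as Ro
def tool(P,p,r): return Ro.from_euler('xyz',r).as_matrix().T@(np.array(P)-p)
E
python3 - <<'E'
from h import *
import pickle
c,s,d,p,r=pickle.load(open('c2.pkl','rb'))
g=cv2.resize(cv2.cvtColor(c['frame'],cv2.COLOR_BGR2GRAY)[100:146,290:350],None,fx=6,fy=6,interpolation=cv2.INTER_CUBIC)
for rr in((30,55),(55,95)):
    H=cv2.HoughCircles(g,cv2.HOUGH_GRADIENT,1.5,200,param1=80,param2=15,minRadius=rr[0],maxRadius=rr[1])
    if H is not None:
        h=H[0,0]; uv=(290+(h[0]+.5)/6-.5,100+(h[1]+.5)/6-.5); P=onz(c,uv,135); print(uv,h[2]/6,P.round(1),tool(P,p,r).round(1))
print(onz(c,(319+13,123),135)-onz(c,(319,123),135))
print('pin tool',tool([538.3,361,155],p,r).round(1))
f=[onz(c,(481,145),125),onz(c,(492,10),125)];v=f[1]-f[0];print('yaw from back edge',np.degrees(np.arctan2(-v[0],v[1])))
f=[onz(c,(305,145.5),125),onz(c,(478,145.5),125)];v=f[1]-f[0];print('yaw side edge',np.degrees(np.arctan2(v[1],v[0])),'tool',np.degrees(r[2])-90, 'edge tool', [tool(q,p,r).round(1) for q in f])
E
```

```text
(np.float32(318.95834), np.float32(122.708336)) 7.2999997 [572.1 211.  135. ] [58.1  1.8 94.1]
(np.float32(319.95834), np.float32(120.708336)) 11.216667 [572.3 212.8 135. ] [59.6  2.6 94.1]
[9.65212627e+00 3.43753197e+00 2.84217094e-14]
pin tool [210.7  20.6  74.2]
yaw from back edge 21.623745576418035
yaw side edge 19.782697916603592 tool 19.724309286118768 edge tool [array([ 39. , -10. , 104.1]), array([ 39.2, 135.8, 104.1])]
```

{"fn": "servo_tool", "kwargs": {"linear": [[0.15,-0.01,0],[0.16,-0.02,0],[0.16,0.02,0],[0.16,0.02,0],[0.14,0.03,0],[0,0.03,0],[0,0,0],[0,0,0]], "spin": [0,0,0,0,0,0,0,0], "hand": 0.2}}

```text
time: 12.45
tool_pos: [552.2, 304.2, 228.9]
tcp_rot: [3.142, 0.0, 1.914]
contact_force: [-0.1, 0.4, 0.4]
grip_width: 55.3
finger_force: 0.0
```

```bash
python3 - <<'E'
from h import *
import pickle
c=grab('wrist','w3.png');o=monitor.get_obs()
pickle.dump((c,o['tool_pos'],o['tcp_rot']),open('c3.pkl','wb'))
p,r=o['tool_pos'],o['tcp_rot'];print(p,r,o['time'])
print('predict pin px',proj(c,[[538.3,361,155]]))
E
```

```text
[552.23459921 304.22286344 228.88883413] [-3.14153697e+00  2.16307051e-04  1.91369187e+00] 12.5
predict pin px [[327.62792949 127.46176957]]
```

View pics/w3.png

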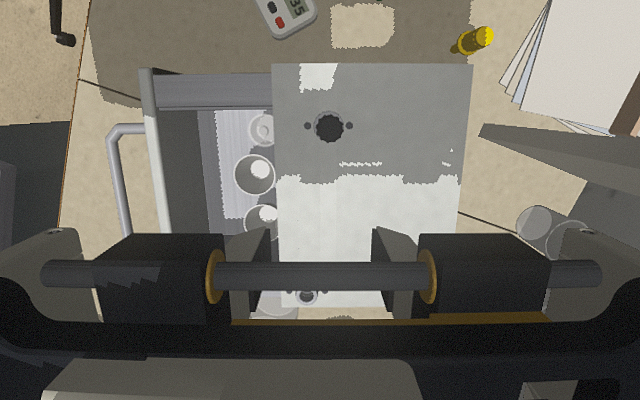

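Wrist view: black pin seen from above at (329,128); bottle upright at (262,128), crucibles upright at (254,175) and (262,220). Measuring the pin.

```bash
python3 - <<'E'
from h import *
import pickle
c,p,r=pickle.load(open('c3.pkl','rb'))
x0,y0=305,105
m=(c['frame'][y0:153,x0:355].max(2)<60).astype(np.uint8)
n,l,st,ce=cv2.connectedComponentsWithStats(m);i=1+st[1:,4].argmax()
print(ce[i]+[x0,y0],st[i])
for z in(165,172):P=onz(c,ce[i]+[x0,y0],z);print(z,P.round(1),tool(P,p,r).round(1))
P=onz(c,(307.5,126),125)/2+onz(c,(350,126),125)/2;print('screws',P,tool(P,p,r).round(1))
print('from lock', tool([539.2,361.8,172],p,r).round(1))
E
```

```text
[329.21721311 128.20901639] [ 11  10  27  27 488]
165 [539.1 361.4 165. ] [58.3  6.9 63.9]
172 [538.8 361.8 172. ] [58.7  6.7 56.9]
screws [539.97072811 360.92157584 125.        ] [ 57.5   7.5 103.9]
from lock [58.6  7.1 56.9]
```

{"fn": "servo_tool", "kwargs": {"linear": [[0.1,0.012,0],[0.12,0.015,0],[0.072,0.008,0],[0,0,0.08],[0,0,0.12],[0,0,0.12],[0,0,0.08],[0,0,0.025]], "spin": [0,0,0,0,0,0,0,0]}}

```text
time: 13.5
tool_pos: [538.6, 362.0, 142.1]
tcp_rot: [-3.139, 0.001, 1.915]
contact_force: [-0.8, 0.1, 0.1]
grip_width: 55.2
finger_force: 0.0
```

{"fn": "servo_tool", "kwargs": {"linear": [[0,0,0],[0,0,0],[0,0,0],[0,0,0],[0,0,0],[0,0,0],[0,0,0],[0,0,0]], "spin": [0,0,0,0,0,0,0,0], "hand": -1}}

```text
time: 14.5
tool_pos: [539.1, 362.6, 144.1]
tcp_rot: [3.141, -0.0, 1.915]
contact_force: [-1.7, 0.2, 4.4]
grip_width: 17.0
finger_force: 30.0
```

{"fn": "servo_tool", "kwargs": {"linear": [[0,0,-0.02],[0,0,-0.04],[0,0,-0.05],[0,0,-0.05],[0,0,-0.05],[0,0,-0.05],[0,0,-0.04],[0,0,0]], "spin": [0,0,0,0,0,0,0,0]}}

```text
time: 15.5
tool_pos: [539.4, 362.7, 204.6]
tcp_rot: [3.14, -0.0, 1.915]
contact_force: [-0.0, -0.2, -1.3]
grip_width: 17.0
finger_force: 30.0
```

{"fn": "servo_tool", "kwargs": {"linear": [[-0.08,-0.01,0],[-0.14,-0.02,0],[-0.16,-0.02,0],[-0.16,-0.02,0],[-0.14,-0.02,0],[-0.085,-0.01,0],[0,0,0],[0,0,0]], "spin": [0,0,0,0,0,0,0,0]}}

```text
time: 16.5
tool_pos: [571.6, 212.3, 203.6]
tcp_rot: [-3.142, -0.0, 1.915]
contact_force: [0.1, 0.2, -1.7]
grip_width: 17.1
finger_force: 30.0
```

```bash
python3 - <<'E'
from h import *
d=grab('side','d4.png');o=monitor.get_obs();p,r=np.array(o['tool_pos']),o['tcp_rot']
print(p,r,o['time'],o['grip_width'],o['contact_force'],'lock tool',tool([572.05,211.4,135],p,r))
u=proj(d,[[572,211.4,135],[572,211.4,150]]);print(u)
x,y=map(int,u[0]);cv2.imwrite('pics/z4.png',cv2.resize(d['frame'][y-50:y+35,x-60:x+60],None,fx=6,fy=6))
E
```

```text
[571.54886505 212.60932457 203.64007893] [-3.14156635e+00 -3.49538948e-04  1.91571067e+00] 16.55 17.494364494557388 [-0.1968992   0.35128003 -0.82642265] lock tool [-1.33153477e+00  6.45339520e-02  6.86396160e+01]
[[321.69255913 162.76671032]
 [321.61080784 157.47169564]]
```

View pics/z4.png

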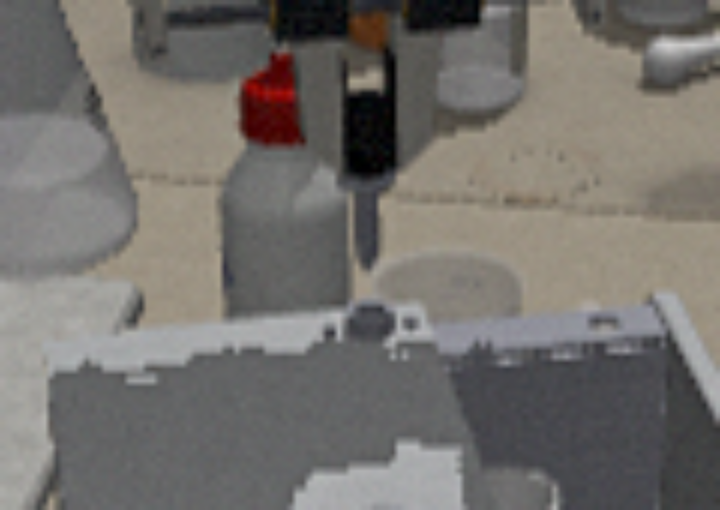

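The side crop shows the pin held upright at (369,180), with its tip straight above the bushing at (369,320). Lowering it in stages.

{"fn": "servo_tool", "kwargs": {"linear": [[-0.003,0,0.02],[0,0,0.03],[0,0,0.03],[0,0,0.03],[0,0,0.03],[0,0,0.02],[0,0,0.01],[0,0,0]], "spin": [0,0,0,0,0,0,0,0]}}

```text
time: 17.55
tool_pos: [572.1, 211.2, 169.7]
tcp_rot: [3.142, 0.0, 1.915]
contact_force: [0.1, 0.0, -0.8]
grip_width: 17.5
finger_force: 30.0
```

{"fn": "servo_tool", "kwargs": {"linear": [[0,0,0.02],[0,0,0.02],[0,0,0.025],[0,0,0.025],[0,0,0.02],[0,0,0.01],[0,0,0.008],[0,0,0]], "spin": [0,0,0,0,0,0,0,0]}}

```text
time: 18.55
tool_pos: [572.1, 211.2, 144.3]
tcp_rot: [3.141, 0.0, 1.915]
contact_force: [-0.6, -0.4, -1.5]
grip_width: 17.2
finger_force: 30.0
```

{"fn": "servo_tool", "kwargs": {"linear": [[0,0,0.004],[0,0,0.004],[0,0,0.004],[0,0,0.003],[0,0,0],[0,0,0],[0,0,0],[0,0,0]], "spin": [0,0,0,0,0,0,0,0]}}

```text
time: 19.55
tool_pos: [572.3, 211.2, 144.0]
tcp_rot: [3.139, 0.001, 1.915]
contact_force: [-5.1, -1.6, 16.2]
grip_width: 17.2
finger_force: 30.0
```

Firm contact at z 144, so the collar is seated. Backing off the preload, releasing and lifting.

{"fn": "servo_tool", "kwargs": {"linear": [[0,0,-0.012],[0,0,0],[0,0,0],[0,0,0],[0,0,0],[0,0,0],[0,0,0],[0,0,0]], "spin": [0,0,0,0,0,0,0,0], "hand": -0.2}}

```text
time: 20.55
tool_pos: [572.0, 211.2, 143.5]
tcp_rot: [3.142, 0.0, 1.915]
contact_force: [-0.0, 0.3, -0.1]
grip_width: 36.9
finger_force: 0.0
```

{"fn": "servo_tool", "kwargs": {"linear": [[0,0,-0.05],[0,0,-0.1],[0,0,-0.15],[0,0,-0.15],[0.1,0,0],[0.2,0,0],[0.2,0,0],[0,0,0]], "spin": [0,0,0,0,0,0,0,0]}}

```text
time: 21.55
tool_pos: [536.2, 308.4, 232.6]
tcp_rot: [-3.14, -0.001, 1.919]
contact_force: [0.5, -0.4, -0.5]
grip_width: 36.5
finger_force: 0.0
```

```bash
python3 - <<'E'
from h import *
d=grab('side','d5.png');s=grab('scene','s5.png');o=monitor.get_obs();print(o['tool_pos'],o['grip_width'],o['contact_force'],o['time'])
u=proj(d,[[572,211,139]])[0];v=proj(s,[[572,211,139]])[0];print(u,v)
f=lambda c,q:cv2.resize(c['frame'][int(q[1])-45:int(q[1])+55,int(q[0])-50:int(q[0])+50],(400,400))
cv2.imwrite('pics/z5.png',np.hstack([f(d,u+[20,10]),f(s,v-[20,0])]))
E
```

```text
[537.53430148 305.88386492 232.76198608] 36.56364713275315 [-0.13207746 -0.58880981 -0.78969039] 21.65
[321.69979439 161.2832141 ] [338.48416919 189.57568799]
```

View pics/z5.png

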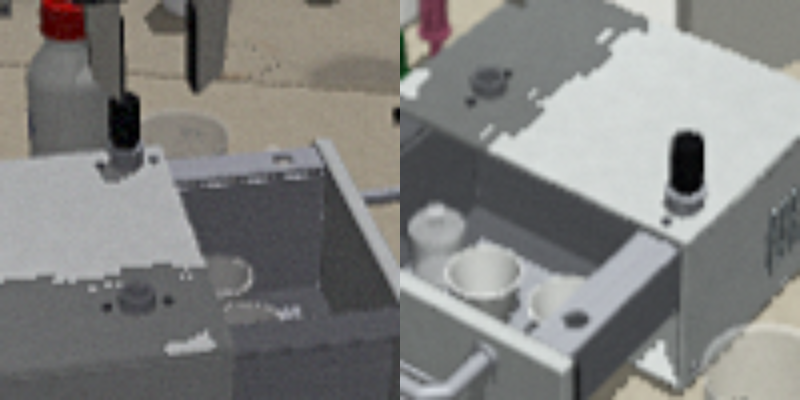

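Both views show the pin upright with its collar on the lock bushing (left (124,130), right (686,170)). The keeper is empty, the tray is out, and the crucibles and bottle are standing. Handing in.

```bash
python3 -c "
from plant import workorder;print(workorder.close_job())"
```

```text
the job is handed in; nothing more can be done
None
```

The tray is pulled out to its stop and locked with the black pin, collar down in the lock bushing; the crucibles and bottle were still standing, and the job is handed in (about 22 s on the clock, verdict not shown).

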